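# Serve the red chocolate from the rocker dispenser

## Robot

A 7-joint arm with a two-finger parallel gripper is mounted at the origin on the work surface. World frame = base frame: x ahead of the robot, y to its left, z up, the work surface at z = 0. Lengths are in m, angles in rad, forces in N, time in s.
With the tool pointing down it reaches from about 0.425 to 0.925 m from the base axis. Payload 6.8 kg.
Tool frame: the origin (TCP) lies at the very end of the fingers, on their centre line; the grasp point (between the pads) lies bot.grip_point_offset behind it (bot.grip_point_offset is the distance from the TCP to the grasp point, in m); z points along the fingers, y is the line along which they close (so a half turn about z gives the same grasp; the last joint's range is limited). The gripper opens to 85 mm and grips with 20 to 120 N. Pads are 22 mm wide; open, the fingers measure 114 mm over their backs; the gripper's body (76 mm by 85 mm) begins 54 mm behind the grasp point. The pads swing forward as they close: fully open they stand 13 mm farther back than shut.
Start: joints at [1.009, 0.477, 0.022, 1.555, -0.011, 1.109, -0.083], TCP at [0.296, -0.607, 0.231] pointing down, gripper open.
Joint ranges: [-2.96, 2.96], [-0.34, 2.1], [-1.41, 1.46], [0.24, 2.44], [-1.37, 4.51], [0.17, 1.92], [-2.96, 2.96]. Speed limits (rad/s): [2.39, 2.39, 3.14, 3.14, 3.14, 3.14, 3.14].

## Interface

Orientations are given as a unit quaternion [w, x, y, z].
In Python, from station import bot, imaging gives the robot as it stands. The module is installed in compiled form; this text tells all that it offers.
- The arm moves only by the tool carry_out, never from a script. Its argument "targets" is one flat list of numbers, 5 for each row, row after row: the closure in counts, from 0 (fully open) to 255 (shut), then the shift along the world's x, y, z in mm, then the turn about the world's z in degrees. A call has 1 to 20 rows; each row shifts and turns the commanded pose from where the row before left it; what a row does not reach is not made up. A row lasts 1/10 s, in which the tool goes at most 50 mm and 8.59 degrees, less where a joint would pass 70% of its speed; a pose out of reach is approached as far as the arm can. A call is refused whole if a number of a shift passes 50 or a number of a turn 8.59, either way. A call with a gripper value outside its range is refused whole. The fingers move at their own pace and stop on an object; "newtons" is the grip in N (left out, the last holds). Time passes only in rows, so rows that do not move let the fingers close. It gives the time, the measured TCP pose, the force, the opening and the grip force at its end, in the units of the state.
- bot.get_obs(): the state, without advancing time (a new reading comes with each control period).
- imaging.read_camera(name): name is "side" or "top"; returns a dict with "frame" (420x560x3 uint8, red, green, blue), "fov_y" (degrees; the focal length in pixels is half the picture's height over the tangent of half this angle, whatever the lens; pixels are square), "cx", "cy" (the principal point, pixels), "k1" (the pictures are not rectified: a ray, as slopes to the right and down, at radius r is drawn at 1 + k1 r^2 times it, then the intrinsics apply), "pose" (4x4, takes a point from camera to world coordinates). Camera axes: x right, y up, looking along -z (the intrinsics and any distortion apply to the point x, -y, -z); pixel columns grow to the right and rows downward; lengths in m; the calibration is good to about 2 mm. A picture is of the moment at which its call begins. There is no depth.
- bot.hand_in(): hands the job in; it is judged then, once.
The state is a dict: "t": time; "q": joint angles; "joint_vel": joint speeds; "joint_torque": joint torques, N m; "eef_pos": TCP position; "tool_rot": TCP orientation; "contact_force": force on the tool from outside, world axes, zero at the start; "torque": the same for the moment, N m; "gripper_width": opening from 0.0 (shut) to 1.0 (fully open); "grasp_force": force on a finger pad.
Only numpy, scipy, OpenCV 4.12 (cv2) and the standard library are available. Lean on these libraries where they do the work, as an engineer would, in place of code of your own. Each camera call takes 0.05 s, during which the arm holds its last target. There are 200 camera calls.

## Task

Slide the blue dish along the counter with light finger pushes, without gripping or lifting it, until it stands under the open lip of the lane that holds the red chocolate; then press that lane's black lever pad fully down so its gate lifts and the red chocolate rolls into the dish, and let the lever come back up. Do not touch the chocolates; leave the gold one in its lane and everything else on the counter where it is.

Things in the scene. Friction and masses are not known exactly. Their poses are not given: they have to be found in the camera images.
- dispenser: Chocolate dispenser, fixed: dark wooden base 230 x 220 x 12 mm, two aluminium lanes (at x = -55 and +55 mm) sloping down to its -y side, a steel rocking lever over each. Origin on the counter, 60 mm to -y of the base's centre; z up. Its posts are 136 mm tall. Each lane holds one chocolate, stopped by its lever's gate plate at y = -50 mm; which is in which lane varies.
- lever_near (a joint): Rocking lever of the lane at x = -55 mm (nearer the robot), rad: 0 = at rest, gate shut; grows as its pad is pressed down; 0.35 = fully down, on its stop. The gate clears the ball from about 0.27. A spring returns it: 3.5 N on the pad to start, 6 N fully down. Pivot along the dispenser's x axis at y = 45, z = 125 mm.
- lever_far (a joint): The same for the lever of the lane at x = +55 mm (farther from the robot).
- pad_near (a point): Centre of the top of the black press pad (40 x 40 x 8 mm) at the +y end of lever_near, 85 mm from the pivot, 133 mm above the counter at rest; it sinks 29 mm and tilts 0.35 rad when fully down. At x = -70, y = 130 mm on the dispenser. The space above it is free.
- pad_far (a point): The same for lever_far, at x = +70, y = 130 mm on the dispenser.
- drop_near (a point): Point on the counter 35 mm beyond the open lip of the lane at x = -55 mm: place for the dish's centre (20 mm off is still good); its edge is then 20 mm under the lip. The lane is 40 mm wide; at the lip (y = -110 mm on the dispenser) its underside is 54 mm, its wall tops 74 mm above the counter, and nothing stands below it out from y = -50 mm.
- drop_far (a point): The same for the lane at x = +55 mm.
- choc_red: Chocolate ball in red foil, 30 mm diameter, 18 g, waiting in one of the two lanes behind its gate (its centre at y = -33 mm on the dispenser, about 85 mm above the counter). Origin: a point on its surface, the bottom at the start; it turns as the ball rolls.
- choc_red_center (a point): Centre of the red ball.
- choc_gold: Chocolate ball in gold foil, same size, in the other lane. Must stay there. Origin as for the red ball.
- choc_gold_center (a point): Centre of the gold ball.
- dish: Loose round blue ceramic dish, 110 mm across, 40 mm high, wall 4 mm, floor 5 mm thick, about 250 g; slides on the counter under a push of 1 to 3 N. It passes below the lane lips. It starts to the -y side of the dispenser. Origin: centre of its underside.
- cup: White mug, 64 mm across, 60 mm high, stands beside the dispenser. Bystander. Origin: centre of its underside.
- tamper: Coffee tamper standing on its 58 mm steel foot, wooden handle up, 90 mm high. Bystander. Origin: centre of its underside.
- pitcher: Steel milk pitcher, 90 mm across, 100 mm high, with a handle. Bystander. Origin: centre of its underside.
- spoon: Spoon, 140 mm long, lying on the counter. Bystander. Origin: at its middle, on the counter.
- jar: Amber glass sugar jar, 68 mm across, 100 mm high. Bystander. Origin: centre of its underside.
- syrup: Green glass syrup bottle, 64 mm across, 220 mm high. Bystander. Origin: centre of its underside.
- saucer: White saucer, 120 mm across, 18 mm high. Bystander. Origin: centre of its underside.

How it is judged:
By the outcome, as a careful person would: the job done as asked, in the order asked, and still so for the second after the job is handed in, with the robot touching nothing.
It also fails if it takes over 51 s, if anything falls off the work surface, if the arm or the gripper's body presses on something with over 40 N, if the wrist force passes 120 N, or if a joint passes its speed limit or range.

## Working session

There is one attempt and no reset: what is moved stays moved. The work goes in short steps, Python scripts to look and compute and a tool call to move; the robot and the scene stay as the last step left them, time stands still between calls to the robot, and variables do not carry over. Pictures are saved under pics/ and viewed, at most 10 in all, crops included, and the job is handed in when it is done.

Besides the shell and the picture viewer there is one more tool, called after "Emit:" as name(argument=value, ...) on one line, values as JSON. carry_out: Moves the arm, as the interface text tells. Its arguments: {"type":"object","properties":{"targets":{"type":"array","items":{"type":"number"}},"newtons":{"type":"number"}},"required":["targets"]}

```bash
mkdir -p pics
cat > h.py <<'E'
import numpy as np, cv2
from station import bot, imaging
def cam(n):
    c=imaging.read_camera(n); c['f']=c['frame'].shape[0]/2/np.tan(np.radians(c['fov_y'])/2); c['pose']=np.array(c['pose']); return c
def K(c): return np.array([[c['f'],0,c['cx']],[0,c['f'],c['cy']],[0,0,1.]])
def D(c): return np.array([c['k1'],0,0,0,0.])
def rays(c,px):
    u=cv2.undistortPoints(np.array(px,float).reshape(-1,1,2),K(c),D(c)).reshape(-1,2)
    d=np.c_[u[:,0],-u[:,1],-np.ones(len(u))]@c['pose'][:3,:3].T
    return c['pose'][:3,3],d
def plane(c,px,z):
    o,d=rays(c,px); return o+d*((z-o[2])/d[:,2])[:,None]
def proj(c,P):
    p=(np.atleast_2d(P)-c['pose'][:3,3])@c['pose'][:3,:3]; p=p*[1,-1,-1]
    return cv2.projectPoints(p,np.zeros(3),np.zeros(3),K(c),D(c))[0].reshape(-1,2)
def tri(ca,pa,cb,pb):
    o1,d1=rays(ca,pa);o2,d2=rays(cb,pb);d1=d1[0]/np.linalg.norm(d1[0]);d2=d2[0]/np.linalg.norm(d2[0])
    s=np.linalg.lstsq(np.c_[d1,-d2],o2-o1,rcond=None)[0]
    a=o1+s[0]*d1;b=o2+s[1]*d2; return (a+b)/2,np.linalg.norm(a-b)
def save(c,n): cv2.imwrite('pics/'+n,c['frame'][:,:,::-1])
E
python3 - <<'E'
from h import *
for n in('top','side'):
    c=cam(n);save(c,n+'0.png');print(n,c['fov_y'],c['cx'],c['cy'],c['k1'],c['pose'].round(3).tolist())
o=bot.get_obs();print(o['eef_pos'],o['tool_rot'],o['t'],bot.grip_point_offset)
E
```

```text
top 44.813027938747204 277.3649787810528 210.809071716222 -0.08767447980453424 [[-0.014, 0.994, -0.11, 0.374], [-1.0, -0.014, 0.01, 0.004], [0.008, 0.111, 0.994, 1.615], [0.0, 0.0, 0.0, 1.0]]
side 47.25813211412781 285.0019732679604 205.03246627553307 0.020183225375092383 [[-0.931, 0.231, -0.284, 0.127], [-0.366, -0.597, 0.714, 1.037], [-0.005, 0.768, 0.64, 1.044], [0.0, 0.0, 0.0, 1.0]]
[ 0.2956628  -0.60620015  0.23042316] [-7.94203675e-04  9.74369267e-01  2.24952961e-01 -2.59005986e-04] 0.1 0.0187
```

View pics/top0.png

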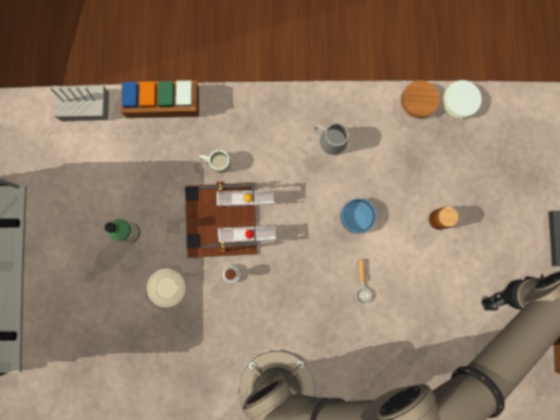

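View pics/side0.png

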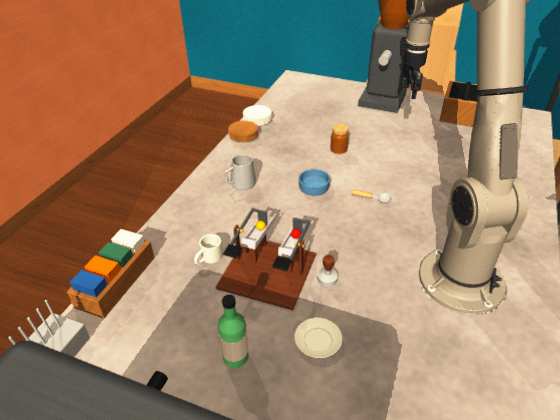

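Top view: red ball at (250,234), so it is in the near lane, and gold at (248,198). The dish is at (358,216), the pads at about (193,241) and (193,193), and the spoon at (362,280). The side view agrees, with red at (296,234), gold at (261,226) and the dish at (315,182).

```bash
cat > m.py <<'E'
from h import *
def blob(c,lo,hi,roi,k=3):
    x0,y0,x1,y1=roi; hsv=cv2.cvtColor(c['frame'],cv2.COLOR_RGB2HSV)[y0:y1,x0:x1]
    m=cv2.inRange(hsv,np.array(lo),np.array(hi)); m=cv2.morphologyEx(m,cv2.MORPH_CLOSE,np.ones((k,k)))
    g=max(cv2.findContours(m,cv2.RETR_EXTERNAL,cv2.CHAIN_APPROX_NONE)[0],key=cv2.contourArea).reshape(-1,2)+[x0,y0]
    return g.astype(np.float32)
def cen(g): return cv2.minEnclosingCircle(g)[0]
E
python3 - <<'E'
from m import *
t,s=cam('top'),cam('side')
R=((0,180,110),(6,255,255)); G=((20,150,120),(35,255,255)); B=((95,90,40),(115,255,255))
for n,c,rt,rs in(('red',R,(235,222,265,246),(285,224,306,242)),('gold',G,(235,188,262,208),(250,216,272,236))):
    a,b=cen(blob(t,*c,rt)),cen(blob(s,*c,rs));p=tri(t,a,s,b);print(n,a,b,p)
gt,gs=blob(t,*B,(330,190,385,242),7),blob(s,*B,(295,165,335,200),7)
for c,g in((t,gt),(s,gs)):
    w=plane(c,g,0.04)[:,:2].astype(np.float32);print('dish',cv2.minEnclosingCircle(w),cv2.fitEllipse(w),cv2.boundingRect(g))
a=blob(t,(0,0,0),(179,255,45),(183,183,203,203));b=blob(t,(0,0,0),(179,255,45),(183,231,203,250))
for g in(a,b):
    r=cv2.minAreaRect(g);print('pad',r,plane(t,[r[0]],.133))
g=blob(t,(0,80,30),(15,255,140),(180,180,265,262),9);r=cv2.minAreaRect(g);q=plane(t,cv2.boxPoints(r),.012);print('base',r,q.round(4))
im=np.hstack([cv2.resize(t['frame'][170:290,175:305],None,fx=3,fy=3,interpolation=2),cv2.resize(s['frame'][160:310,200:345],None,fx=2.4,fy=2.4,interpolation=2)])
cv2.imwrite('pics/crop.png',im[:,:,::-1]);print(im.shape)
E
```

```text
red (249.20370483398438, 233.72222900390625) (295.3571472167969, 233.0) (array([0.47628296, 0.07544659, 0.08632331]), np.float64(0.001939973188290854))
gold (247.05172729492188, 197.2586212158203) (260.0, 225.0) (array([0.58664188, 0.08097435, 0.08637922]), np.float64(0.0013943132199033684))
dish ((0.5309295654296875, -0.2616138160228729), 0.05151085555553436) ((0.5303517580032349, -0.2619377672672272), (0.096869096159935, 0.10145463794469833), 28.601179122924805) (342, 200, 33, 32)
dish ((0.5245972871780396, -0.23843760788440704), 0.07203686982393265) ((0.5261328220367432, -0.23921488225460052), (0.10412857681512833, 0.1443813443183899), 16.602088928222656) (299, 170, 30, 25)
pad ((191.5, 193.5), (11.0, 11.0), 90.0) [[0.59293121 0.24187632 0.133     ]]
pad ((193.5, 240.5), (11.0, 11.0), 90.0) [[0.45459875 0.23550593 0.133     ]]
base ((220.39601135253906, 220.00430297851562), (80.38858032226562, 69.81442260742188), 87.61405944824219) [[0.6505 0.286  0.012 ]
 [0.6568 0.0631 0.012 ]
 [0.4015 0.0551 0.012 ]
 [0.3951 0.2741 0.012 ]]
(360, 738, 3)
```

View pics/crop.png

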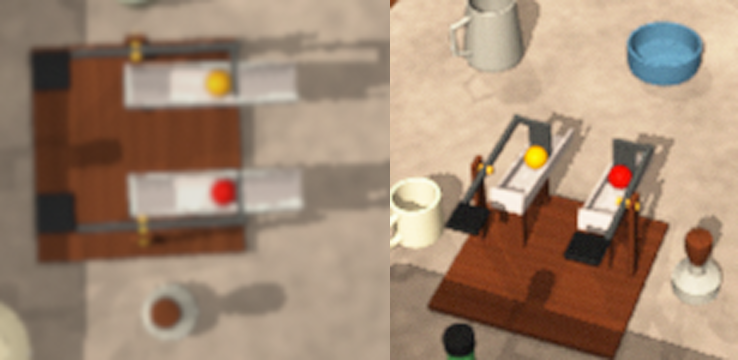

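Emit:
carry_out(targets=[105,26,25,0,8.5,105,26,25,0,8.5,105,26,25,0,8.5,105,26,25,0,8.5,105,26,25,-10,8.5,105,25,24,-20,8.5,105,25,24,-20,8.5,105,25,24,-20,8.5,105,25,24,-20,8,105,25,24,-20,0,105,0,0,0,0,105,0,0,0,0])

```text
t: 1.4
eef_pos: [0.5511, -0.3606, 0.1205]
tool_rot: [-0.001, 0.629, 0.778, -0.0]
contact_force: [-0.3, -0.9, -0.1]
gripper_width: 0.587
grasp_force: 0.0
```

Run:
```python
from m import *
o=bot.get_obs();print(o['eef_pos'],o['tool_rot'],o['t'],o['gripper_width'],o['contact_force'])
t,s=cam('top'),cam('side')
for n,rt,rs in(('near',(183,231,203,250),(270,250,302,270)),('far',(183,183,203,203),(220,238,243,260))):
    a=cv2.minAreaRect(blob(t,(0,0,0),(179,255,45),rt))[0];b=cv2.minAreaRect(blob(s,(0,0,0),(179,255,45),rs))[0];print(n,a,b,tri(t,a,s,b))
c=np.vstack([t['frame'][150:300,250:480]]);cv2.imwrite('pics/t1.png',cv2.resize(c,None,fx=2.5,fy=2.5)[:,:,::-1])
```

```text
[ 0.55108485 -0.3605731   0.12045702] [-8.36612426e-04  6.28537890e-01  7.77778516e-01 -2.46290292e-05] 1.4 0.5874662610979788 [-0.27140165 -0.90584302 -0.08702571]
near (193.5, 240.5) (282.10003662109375, 263.20001220703125) (array([0.45468678, 0.2364095 , 0.12669897]), np.float64(0.0005331130232635012))
far (191.5, 193.5) (234.5, 249.0) (array([0.59113237, 0.24108036, 0.1342424 ]), np.float64(0.0033809838970273527))
```

View pics/t1.png

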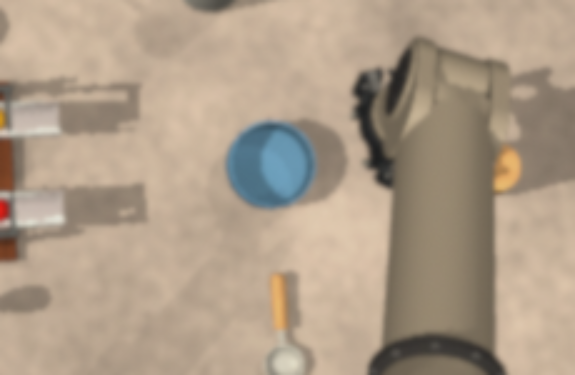

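Emit:
carry_out(targets=[105,0,0,-27,0,105,0,0,-27,0,105,0,0,-27,0,105,0,0,-25,0,105,0,0,0,0,105,-1.7,8,0,0,105,-1.7,8,0,0,105,-1.7,8,0,0,105,-1.7,8,0,0,105,-1.7,8,0,0,105,-1.7,8,0,0,105,-1.7,8,0,0,105,-1.7,8,0,0,105,-1.7,8,0,0,105,-1.7,8,0,0,105,-1.7,8,0,0,105,-1.7,8,0,0,105,0,0,0,0])

```text
t: 3.3
eef_pos: [0.5301, -0.2634, 0.015]
tool_rot: [-0.001, 0.629, 0.778, 0.0]
contact_force: [0.1, 0.0, -0.3]
gripper_width: 0.589
grasp_force: 0.0
```

```bash
cat > d.py <<'E'
from m import *
t=cam('top')
g=blob(t,(95,90,40),(115,255,255),(265,190,385,250),7)
w=plane(t,g,0.04)[:,:2].astype(np.float32);print('dish',cv2.minEnclosingCircle(w),cv2.fitEllipse(w),cv2.boundingRect(g))
o=bot.get_obs();print(o['eef_pos'],o['t'],o['contact_force'])
E
python3 d.py
```

```text
dish ((0.5162264704704285, -0.20418304204940796), 0.05239659920334816) ((0.5166555643081665, -0.20299261808395386), (0.09732288122177124, 0.09957193583250046), 7.640085220336914) (323, 205, 34, 32)
[ 0.52980099 -0.26372389  0.01477081] 3.35 [-0.41297861  0.18871431  0.49816643]
```

Emit:
carry_out(targets=[105,-1.8,8,0,0,105,-1.8,8,0,0,105,-1.8,8,0,0,105,-1.8,8,0,0,105,-1.8,8,0,0,105,-1.8,8,0,0,105,-1.8,8,0,0,105,-1.8,8,0,0,105,-1.8,8,0,0,105,-1.8,8,0,0,105,-1.8,8,0,0,105,-1.8,8,0,0,105,-1.8,8,0,0,105,-1.8,8,0,0,105,-1.8,8,0,0,105,-1.8,8,0,0,105,-1.8,8,0,0,105,-1.8,8,0,0,105,0,0,0,0])

```text
t: 5.25
eef_pos: [0.4979, -0.1201, 0.0153]
tool_rot: [-0.0, 0.629, 0.778, 0.0]
contact_force: [-0.6, -0.1, -1.0]
gripper_width: 0.591
grasp_force: 0.0
```

```bash
python3 d.py
```

```text
dish ((0.48044711351394653, -0.06305711716413498), 0.055201996117830276) ((0.4816349148750305, -0.05532022565603256), (0.08384018391370773, 0.10662242770195007), 95.92481994628906) (278, 216, 29, 34)
[ 0.49811849 -0.12081782  0.01539686] 5.3 [-0.5101535   0.20621399 -0.34006249]
```

Emit:
carry_out(targets=[105,-1.5,8,0,0,105,-1,8,0,0,105,-1,7,0,0,105,0,0,0,0,105,2,-10,0,0,105,4,-20,0,0,105,6,-30,0,0,105,6,-30,0,0,105,0,0,0,0])

```text
t: 6.2
eef_pos: [0.5128, -0.1952, 0.0153]
tool_rot: [0.001, 0.632, 0.775, -0.001]
contact_force: [0.2, -1.0, -1.0]
gripper_width: 0.587
grasp_force: 0.0
```

```bash
python3 d.py
python3 - <<'E'
from m import *
t,s=cam('top'),cam('side')
P=[]
for dr in((0.4816,-0.0374),):
    for c in(t,s):
        im=c['frame'].copy()
        a=np.linspace(0,6.28,40);
        for p in proj(c,np.c_[dr[0]+.055*np.cos(a),dr[1]+.055*np.sin(a),0*a+.04]): im[int(round(p[1])),int(round(p[0]))]=(255,255,0)
        q=proj(c,[dr+(0,)])[0].astype(int);P.append(cv2.resize(im[q[1]-60:q[1]+60,q[0]-65:q[0]+65],None,fx=3,fy=3,interpolation=cv2.INTER_NEAREST))
cv2.imwrite('pics/d2.png',np.hstack(P)[:,:,::-1])
E
```

```text
dish ((0.47763723134994507, -0.03962043672800064), 0.0541379377245903) ((0.4796466827392578, -0.042935993522405624), (0.08645238727331161, 0.10676704347133636), 88.84717559814453) (274, 217, 29, 33)
[ 0.51247655 -0.1922945   0.01515468] 6.25 [ 0.63412314  0.71873742 -0.41919343]
```

View pics/d2.png

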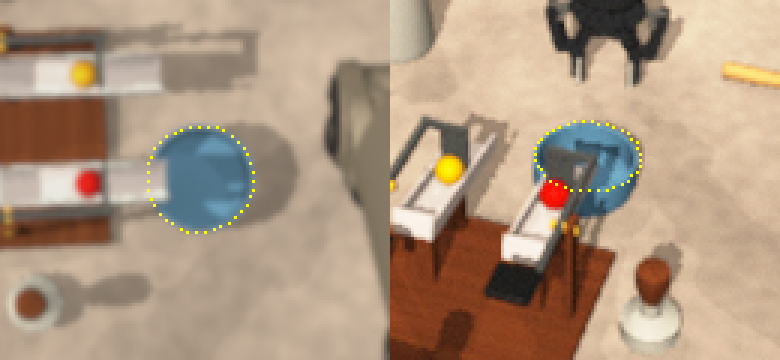

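The dish sits within about 3 mm of the drop point (ring and rim coincide, rim seen around (200,180) in the crop) and both balls are still in place. Next I rise, close the fingers and go over the near pad.

Emit:
carry_out(targets=[105,0,0,50,0,105,0,0,50,0,105,0,0,50,0,105,0,0,50,0,255,0,0,40,0,255,-4,36,0,0,255,-5,36,0,0,255,-5,36,0,0,255,-5,36,0,0,255,-5,36,0,0,255,-5,36,0,0,255,-5,36,0,0,255,-5,36,0,0,255,-5,36,0,0,255,-5,36,0,0,255,-5,36,0,0,255,-5,36,0,0,255,0,0,0,0,255,0,0,0,0])

```text
t: 8.25
eef_pos: [0.4523, 0.2446, 0.255]
tool_rot: [-0.0, 0.628, 0.778, -0.0]
contact_force: [0.0, -0.7, 0.0]
gripper_width: 0.003
grasp_force: 0.0
```

Emit:
carry_out(targets=[255,2,-8,-30,0,255,0,0,-40,0,255,0,0,-30,0,255,0,0,-10,0,255,0,0,-3,0,255,0,0,-3,0,255,0,0,-3,0,255,0,0,0,0])

```text
t: 9.05
eef_pos: [0.4561, 0.2355, 0.1371]
tool_rot: [0.0, 0.629, 0.777, 0.001]
contact_force: [0.1, 1.2, 0.2]
gripper_width: -0.0
grasp_force: 0.0
```

Emit:
carry_out(targets=[255,0,0,-5,0,255,0,0,-5,0,255,0,0,-5,0,255,0,0,-5,0,255,0,0,-4,0,255,0,0,-2,0,255,0,0,0,0])

```text
t: 9.75
eef_pos: [0.4564, 0.235, 0.1103]
tool_rot: [0.0, 0.629, 0.777, 0.0]
contact_force: [0.9, -1.5, 6.4]
gripper_width: -0.002
grasp_force: 2.9
```

Emit:
carry_out(targets=[255,0,0,-2,0,255,0,0,-2,0,255,0,0,0,0])

```text
t: 10.05
eef_pos: [0.4564, 0.2346, 0.1063]
tool_rot: [0.001, 0.63, 0.777, -0.0]
contact_force: [0.9, -2.2, 7.2]
gripper_width: -0.002
grasp_force: 3.1
```

Emit:
carry_out(targets=[255,0,0,-1.5,0,255,0,0,-1.5,0,255,0,0,0,0])

```text
t: 10.35
eef_pos: [0.4566, 0.2346, 0.1051]
tool_rot: [0.001, 0.63, 0.777, -0.0]
contact_force: [-4.3, -5.1, 26.2]
gripper_width: -0.002
grasp_force: 11.0
```

Run:
```python
from m import *
t,s=cam('top'),cam('side')
P=[cv2.resize(c['frame'][y:y+120,x:x+130],None,fx=3,fy=3,interpolation=2) for c,x,y in((t,180,170),(s,215,140))]
cv2.imwrite('pics/d3.png',np.hstack(P)[:,:,::-1])
print(bot.get_obs()['contact_force'])
```

```text
[-3.55615651 -5.67614744 25.03621383]
```

View pics/d3.png

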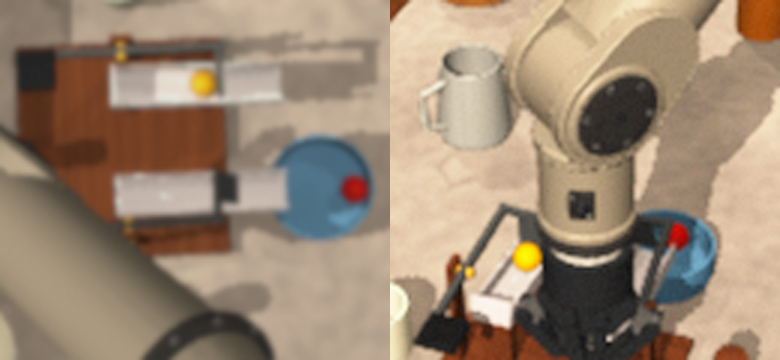

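The lever is on its stop (26 N on the tool) and the red ball is in the dish at about (355,188) in the crop, with gold still in its lane. I'll release slowly and retreat upward.

Emit:
carry_out(targets=[255,0,0,0,0,255,0,0,3,0,255,0,0,5,0,255,0,0,6,0,255,0,0,7,0,255,0,0,10,0,255,0,0,20,0,255,0,0,40,0,255,0,0,40,0,255,0,0,0,0,255,0,0,0,0,255,0,0,0,0,255,0,0,0,0,255,0,0,0,0,255,0,0,0,0])

```text
t: 11.95
eef_pos: [0.4552, 0.2351, 0.2336]
tool_rot: [-0.0, 0.629, 0.777, -0.001]
contact_force: [-0.4, -0.4, 0.3]
gripper_width: 0.002
grasp_force: 0.0
```

Run:
```python
from m import *
t,s=cam('top'),cam('side')
P=[cv2.resize(c['frame'][y:y+180,x:x+190],None,fx=2,fy=2,interpolation=2) for c,x,y in((t,130,140),(s,185,140))]
cv2.imwrite('pics/d4.png',np.hstack(P)[:,:,::-1])
print(bot.get_obs()['contact_force'],bot.get_obs()['eef_pos'])
```

```text
[-1.52773484 -0.21712898 -0.21548689] [0.45545445 0.23524656 0.2339299 ]
```

View pics/d4.png

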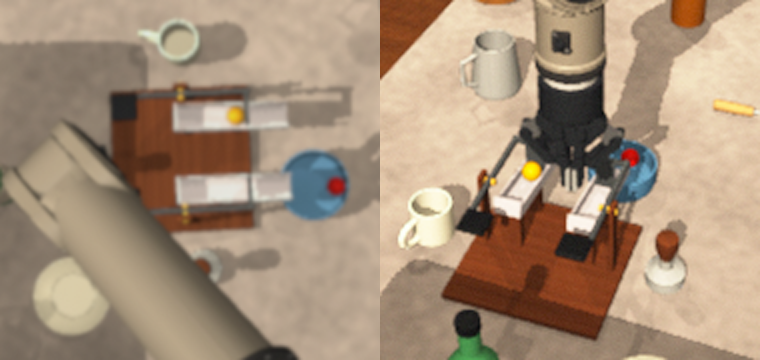

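The red ball is in the dish at (336,186) in the crop. The lever is back up, gold is in its lane at (235,115), and the things visible around the dispenser have not moved.

```bash
python3 -c "
from station import bot
print(bot.hand_in())"
```

```text
the job is handed in; nothing more can be done
None
```

The red chocolate is in the blue dish under the near lane, that lane's lever is back up, the gold chocolate is still in its lane, and the job was handed in at about 12 s.

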